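# Spacer sleeve onto the buff assembly pin

### The arm

A 6-joint arm with a two-finger parallel gripper is mounted at the origin on the work surface. World frame = base frame: x ahead of the robot, y to its left, z up, the work surface at z = 0. Lengths are in m, angles in rad, forces in N, time in s.
With the tool pointing down it reaches from about 0.425 to 0.95 m from the base axis. Payload 3.5 kg.
Tool frame: the origin (TCP) lies on the mounting face of the last link; the fingertips stand 173 mm ahead of it and the grasp point (between the pads) lies 155 mm ahead of it; z points along the fingers, x is the direction in which the jaws open and shut, and the axes are right-handed (so a half turn about z gives the same grasp; the last joint's range is limited). The gripper opens to 85 mm and grips with 20 to 120 N. Pads are 22 mm wide; open, the fingers measure 114 mm over their backs; the gripper's body (76 mm by 85 mm) begins 54 mm behind the grasp point. The pads swing forward as they close: fully open they stand 13 mm farther back than shut.
Start: joints at [0.997, 0.286, 1.577, -0, 1.279, -0.15], TCP at [0.278, 0.615, 0.405] pointing down, gripper open.
Joint ranges: [-2.77, 2.77], [-0.9, 2.22], [0.21, 2.48], [-1.53, 4.67], [0.24, 2.81], [-2.84, 2.84]. Speed limits (rad/s): [2.79, 2.79, 3.14, 3.14, 3.14, 3.14].

### API

Orientations are given as a unit quaternion [x, y, z, w].
In Python, from plant import get_state, read_camera, sign_off gives the robot as it stands.
- The arm moves only by the shell command python3 -m jog 'ROWS' [FORCE]. ROWS is JSON, a list of rows, each an object of numbers: "grip": the closure, from 0 (fully open) to 1 (shut); "x", "y", "z": the shift along the tool's x, y, z in mm; "rx", "ry", "rz": the turn, a rotation vector about the tool's x, y, z in degrees. A call has 1 to 8 rows; each row shifts and turns the commanded pose from where the row before left it, along the tool's axes as they then stand; what a row does not reach is not made up. A row lasts 1/12 s, in which the tool goes at most 41.7 mm and 7.16 degrees, less where a joint would pass 70% of its speed; a pose out of reach is approached as far as the arm can. A call with a gripper value outside its range is refused whole. The fingers move at their own pace and stop on an object; FORCE is the grip in N (left out, the last holds). Time passes only in rows, so rows that do not move let the fingers close. It gives the time, the measured TCP pose, the force and the opening at its end, in the units of the state.
- get_state(): the state, without advancing time (a new reading comes with each control period).
- read_camera(name): name is "scene" or "side" or "wrist"; returns a dict with "frame" (384x512x3 uint8, red, green, blue), "intrinsics" (3x3 intrinsics, pixels), "k1" (the pictures are not rectified: a ray, as slopes to the right and down, at radius r is drawn at 1 + k1 r^2 times it, then the intrinsics apply), "R" (3x3) and "t" (3): a world point X has camera coordinates R X + t. Camera axes: x right, y down, z forward; pixel columns grow to the right and rows downward; lengths in m; the calibration is good to about 2 mm. A picture is of the moment at which its call begins. There is no depth.
- sign_off(): hands the job in, once; it reports no verdict.
The state is a dict: "time": time; "qpos": joint angles; "dq": joint speeds; "joint_efforts": joint torques, N m; "eef_pos": TCP position; "tcp_rot": TCP orientation; "contact_force": force on the tool from outside, world axes, zero at the start; "wrist_torque": the same for the moment, N m; "opening": opening from 0.0 (shut) to 1.0 (fully open).
Only numpy, scipy, OpenCV 4.12 (cv2) and the standard library are available. Lean on these libraries where they do the work, as an engineer would, in place of code of your own. Each camera call takes 0.05 s, during which the arm holds its last target.

### The job

I am making up a buffing-wheel stack for the polisher. Take the long spacer sleeve out of the parts tray and slip it over the upright pin of the wooden assembly block, so that it stands squarely on the block with the pin inside it. Leave the short sleeve and the cone where they are in the tray.

Things in the scene. Friction and masses are not known exactly. Their poses are not given: they have to be found in the camera images.
- sleeve_mid (a point): The long spacer sleeve, to be moved: bare-aluminium tube standing upright, outer diameter 44 mm, bore 34 mm right through, 70 mm tall, about 0.12 kg. Point: on its axis, half-way up; z along the axis. It stands in a compartment of a grey plastic tray fixed to the bench; tray floor 4 mm thick, all walls' top edges 30 mm above the bench, so its upper 44 mm rise above the walls.
- pin_foot (a point): The assembly block: wood, 110 mm square, 20 mm high, fixed to the bench, with a dark steel pin upright in its middle, 14 mm in diameter, 45 mm tall, top 8 mm tapered. Point: on the pin's axis at its foot, level with the block's top face (20 mm above the bench); z up along the pin, whose tip is 45 mm above this point.
- short_mid (a point): Bystander in another compartment: the short sleeve, aluminium, outer diameter 44 mm, bore 34 mm, only 30 mm tall, upright. Point: on its axis, half-way up. The tray: 232 mm square, turned to any angle, 2 x 2 compartments each 110 mm square inside, walls and dividers 4 mm thick; one is empty; each part stands within 8 mm (each way) of its compartment's middle.
- cone_mid (a point): Bystander in another compartment of the tray: a solid aluminium cone, foot 48 mm in diameter, 44 mm tall, narrowing to 16 mm at its flat top, standing on its foot. Point: on its axis, half-way up.
Mind the look-alikes: they are no part of the job. Leave any pink look-alike of the part that bears sleeve_mid alone.

How it is judged:
By the outcome, as a careful person would: the job done as asked, in the order asked, and still so for the second after the job is handed in, with the robot touching nothing.
It also fails if it takes over 43 s, if anything falls off the work surface, if the arm or the gripper's body presses on something with over 40 N, if the wrist force passes 120 N, or if a joint passes its speed limit or range.

## Working session

There is one attempt and no reset: what is moved stays moved. The work goes in short steps, Python scripts to look and compute and a shell command to move; the robot and the scene stay as the last step left them, time stands still between calls to the robot, and variables do not carry over. Pictures are saved under pics/ and viewed, and the job is handed in when it is done.

```bash
mkdir -p pics; ls
python3 - <<'E'
from plant import get_state, read_camera
import cv2
print(get_state())
for n in ["scene","side","wrist"]:
    c=read_camera(n); cv2.imwrite(f"pics/{n}0.png",c["frame"][:,:,::-1])
    print(n,c["intrinsics"],c["k1"],c["R"],c["t"])
E
```

```text
pics
{'time': 0.0, 'qpos': array([ 9.96979761e-01,  2.87164179e-01,  1.57819532e+00,  4.74677544e-06,
        1.27859550e+00, -1.50000699e-01]), 'dq': array([-0.0007123 ,  0.0011159 ,  0.00155098, -0.00016513,  0.00112519,
       -0.00066017]), 'joint_efforts': array([-4.68334365e-04, -4.05963707e+01, -2.92638195e+01, -1.25567335e-04,
        5.62864836e-03,  1.26621717e-05]), 'eef_pos': array([0.27741931, 0.61507275, 0.40333777]), 'tcp_rot': array([ 8.40012198e-01,  5.42566229e-01, -1.07776061e-03,  4.83324130e-04]), 'contact_force': array([-0.5233785 ,  0.47765943,  0.46938965]), 'wrist_torque': array([-0.00593701,  0.00598887,  0.0090328 ]), 'opening': 0.9976353749025543}
scene [[479.11993422   0.         259.28503555]
 [  0.         479.11993422 191.35288803]
 [  0.           0.           1.        ]] -0.064368756830807 [[-0.15808177  0.98737364 -0.01017078]
 [ 0.81714144  0.1250306  -0.56271415]
 [-0.55433747 -0.09726581 -0.82658898]] [ 0.11852368 -0.4307465   1.47019048]
side [[370.38171976   0.         260.45597942]
 [  0.         370.38171976 194.20203221]
 [  0.           0.           1.        ]] -0.11838208111449501 [[ 0.72803743 -0.6854935   0.00775635]
 [-0.50300668 -0.54184375 -0.67334213]
 [ 0.46577439  0.48631678 -0.73929034]] [-0.44852137  0.31936254  0.7264572 ]
wrist [[277.95586381   0.         256.60972022]
 [  0.         277.95586381 194.84362742]
 [  0.           0.           1.        ]] -0.00598818251700619 [[ 0.41086106  0.91169547 -0.00213663]
 [ 0.8720702  -0.3923181   0.29254072]
 [ 0.26586981 -0.12205689 -0.95625068]] [-0.6729782  -0.03880156  0.38011392]
```

View pics/scene0.png

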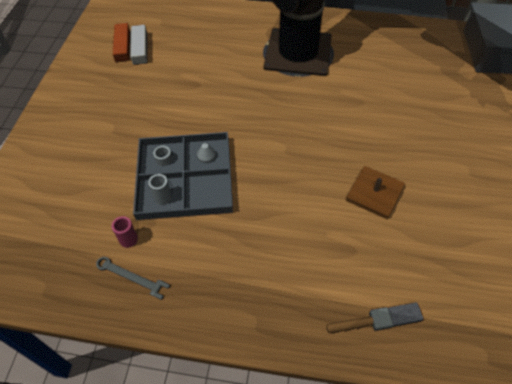

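View pics/side0.png

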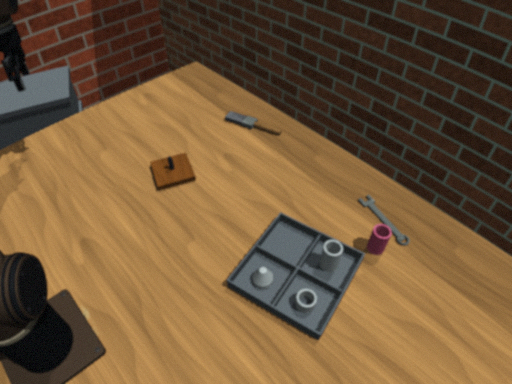

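View pics/wrist0.png

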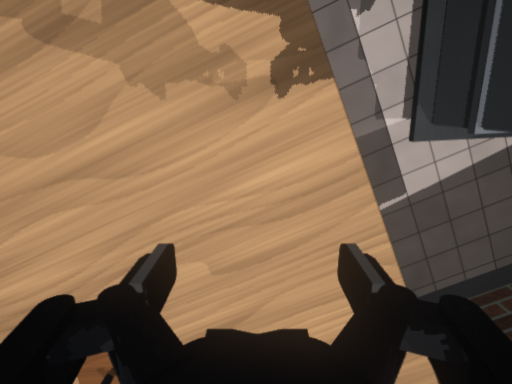

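Scene view: the long sleeve is at about (159,188), the short one at (162,155), the cone at (206,152) and the block with its pin at (377,188). The pink decoy is at (124,231). In the side view the long sleeve is at (331,255) and the pin at (171,163). I'll enlarge these next.

Run:
```python
import cv2,numpy as np
def crop(n,x,y,w,h,s):
    im=cv2.imread(f"pics/{n}0.png")[y:y+h,x:x+w]
    im=cv2.resize(im,None,fx=s,fy=s,interpolation=cv2.INTER_CUBIC)
    for i in range(0,w,10):
        cv2.line(im,(i*s,0),(i*s,6),(0,255,255),1); cv2.putText(im,str(x+i),(i*s,16),0,.35,(0,255,255),1)
    for i in range(0,h,10):
        cv2.line(im,(0,i*s),(6,i*s),(0,255,255),1); cv2.putText(im,str(y+i),(8,i*s+4),0,.35,(0,255,255),1)
    return im
a=crop("scene",130,165,50,50,8);b=crop("scene",345,163,50,50,8)
cv2.imwrite("pics/c_scene.png",np.hstack([a,b]))
a=crop("side",306,230,50,50,8);b=crop("side",147,144,50,50,8)
cv2.imwrite("pics/c_side.png",np.hstack([a,b]))
```

```text
(no output)
```

View pics/c_scene.png

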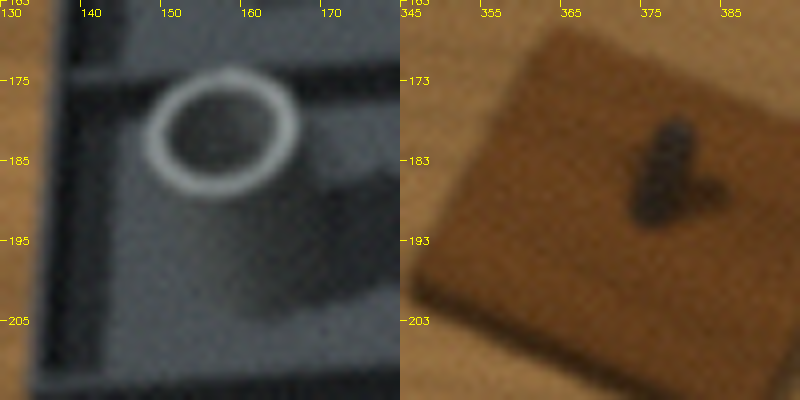

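View pics/c_side.png

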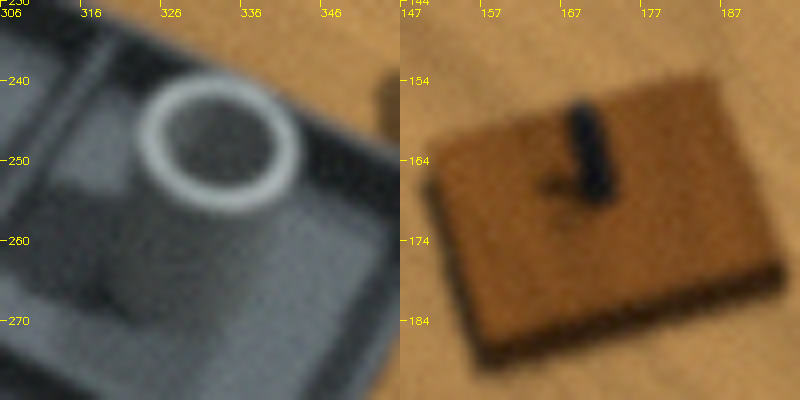

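```bash
cat > h.py <<'E'
import numpy as np,cv2
from plant import get_state, read_camera
from scipy.spatial.transform import Rotation as Ro
def ray(c,u,v):
    d=np.array([c["k1"],0,0,0,0.])
    p=cv2.undistortPoints(np.array([[[u,v]]],float),c["intrinsics"],d)[0,0]
    return -c["R"].T@c["t"], c["R"].T@np.array([*p,1])
def onz(c,u,v,z):
    o,d=ray(c,u,v); return o+d*(z-o[2])/d[2]
def tri(rs):
    A=0;b=0
    for o,d in rs:
        d=d/np.linalg.norm(d);P=np.eye(3)-np.outer(d,d);A=A+P;b=b+P@o
    return np.linalg.solve(A,b)
def proj(c,X):
    p,_=cv2.projectPoints(np.array(X,float).reshape(-1,1,3),cv2.Rodrigues(c["R"])[0],c["t"],c["intrinsics"],np.array([c["k1"],0,0,0,0.]))
    return p[:,0]
def tool(s,X,tcp_z=None):
    "shift (mm, tool axes) from measured TCP to world X"
    return Ro.from_quat(s["tcp_rot"]).inv().apply(np.array(X)-s["eef_pos"])*1e3
E
python3 - <<'E'
from h import *
a=read_camera("scene");b=read_camera("side");np.set_printoptions(precision=4,suppress=True)
for n,p,q,z in [("sleeve top",(157.3,181.1),(333.1,247.3),.074),("tip",(379,178.3),(169.2,157.3),.065),("foot",(376.1,190),(171.8,168.3),.02)]:
    print(n,onz(a,*p,z),onz(b,*q,z),tri([ray(a,*p),ray(b,*q)]))
E
```

```text
sleeve top [ 0.5895 -0.2645  0.074 ] [ 0.5871 -0.2651  0.074 ] [ 0.5883 -0.2648  0.0724]
tip [0.4972 0.2441 0.065 ] [0.4927 0.2414 0.065 ] [0.4944 0.2448 0.0616]
foot [0.4993 0.2459 0.02  ] [0.4941 0.2437 0.02  ] [0.4961 0.247  0.0161]
```

Run:
```python
from h import *
s=get_state(); print(tool(s,[.5883,-.2648,.36]), Ro.from_quat(s["tcp_rot"]).as_matrix().round(3))
```

```text
[-674.30275124  645.19061906   44.72615992] [[ 0.411  0.912 -0.001]
 [ 0.912 -0.411 -0.001]
 [-0.001 -0.    -1.   ]]
```

```bash
python3 -m jog '[{"x":-14,"y":13,"grip":0},{"x":-27,"y":26},{"x":-27,"y":26},{"x":-27,"y":26},{"x":-27,"y":26},{"x":-27,"y":26},{"x":-27,"y":26},{"x":-27,"y":26}]' 40
```

```text
$[0]: bad value
```

```bash
python3 -m jog '[{"x":-27,"y":26},{"x":-27,"y":26},{"x":-27,"y":26},{"x":-27,"y":26},{"x":-27,"y":26},{"x":-27,"y":26},{"x":-27,"y":26},{"x":-27,"y":26}]'
```

```text
$[0]: bad value
```

```bash
python3 -m jog '[{"x":-27,"y":26},{"x":-27,"y":26},{"x":-27,"y":26},{"x":-27,"y":26},{"x":-27,"y":26},{"x":-27,"y":26},{"x":-15,"y":14},{}]'
python3 - <<'E'
from h import *
s=get_state(); print(s["time"],s["qpos"],tool(s,[.5883,-.2648,.36]))
E
```

```text
0.25 [ 9.97014930e-01  2.86754820e-01  1.57738345e+00 -3.06214204e-05
  1.27860054e+00 -1.50003432e-01] [-674.30275124  645.19061906   44.72615992]$[0]: bad value
```

```bash
python3 -m jog '[{"grip":0,"x":-14,"y":13,"z":0,"rx":0,"ry":0,"rz":0},{"grip":0,"x":-27,"y":26,"z":0,"rx":0,"ry":0,"rz":0}]' 40
```

```text
time: 0.42
eef_pos: [0.2953, 0.5631, 0.4043]
tcp_rot: [0.839, 0.544, 0.0, -0.001]
contact_force: [0.3, -0.6, 0.7]
opening: 1.001
```

All keys are required in each row, so I'll continue with full rows.

```bash
python3 -m jog '[{"grip":0,"x":-27,"y":26,"z":0,"rx":0,"ry":0,"rz":0},{"grip":0,"x":-27,"y":26,"z":0,"rx":0,"ry":0,"rz":0},{"grip":0,"x":-27,"y":26,"z":0,"rx":0,"ry":0,"rz":0},{"grip":0,"x":-27,"y":26,"z":0,"rx":0,"ry":0,"rz":0},{"grip":0,"x":-27,"y":26,"z":0,"rx":0,"ry":0,"rz":0},{"grip":0,"x":-27,"y":26,"z":0,"rx":0,"ry":0,"rz":0},{"grip":0,"x":-27,"y":26,"z":0,"rx":0,"ry":0,"rz":0},{"grip":0,"x":-27,"y":26,"z":0,"rx":0,"ry":0,"rz":0}]'
python3 -m jog '[{"grip":0,"x":-27,"y":26,"z":0,"rx":0,"ry":0,"rz":0},{"grip":0,"x":-27,"y":26,"z":0,"rx":0,"ry":0,"rz":0},{"grip":0,"x":-27,"y":26,"z":0,"rx":0,"ry":0,"rz":0},{"grip":0,"x":-27,"y":26,"z":0,"rx":0,"ry":0,"rz":0},{"grip":0,"x":-27,"y":26,"z":0,"rx":0,"ry":0,"rz":0},{"grip":0,"x":-27,"y":26,"z":0,"rx":0,"ry":0,"rz":0},{"grip":0,"x":-27,"y":26,"z":0,"rx":0,"ry":0,"rz":0},{"grip":0,"x":-27,"y":26,"z":0,"rx":0,"ry":0,"rz":0}]'
```

```text
time: 1.08
eef_pos: [0.397, 0.2778, 0.4048]
tcp_rot: [0.84, 0.543, 0.0, 0.0]
contact_force: [0.4, -0.2, 0.5]
opening: 1.0
time: 1.75
eef_pos: [0.4979, -0.0048, 0.4049]
tcp_rot: [0.84, 0.542, 0.0, 0.0]
contact_force: [0.0, 1.2, 0.3]
opening: 0.998
```

```bash
python3 -m jog '[{"grip":0,"x":-27,"y":26,"z":0,"rx":0,"ry":0,"rz":0},{"grip":0,"x":-27,"y":26,"z":0,"rx":0,"ry":0,"rz":0},{"grip":0,"x":-27,"y":26,"z":0,"rx":0,"ry":0,"rz":0},{"grip":0,"x":-27,"y":26,"z":0,"rx":0,"ry":0,"rz":0},{"grip":0,"x":-27,"y":26,"z":0,"rx":0,"ry":0,"rz":0},{"grip":0,"x":-27,"y":26,"z":0,"rx":0,"ry":0,"rz":0},{"grip":0,"x":-27,"y":24,"z":0,"rx":0,"ry":0,"rz":0},{"grip":0,"x":-12,"y":10,"z":0,"rx":0,"ry":0,"rz":0}]'
python3 -m jog '[{"grip":0,"x":0,"y":0,"z":0,"rx":0,"ry":0,"rz":0},{"grip":0,"x":0,"y":0,"z":0,"rx":0,"ry":0,"rz":0}]'
python3 - <<'E'
from h import *
s=get_state(); print(s["qpos"],tool(s,[.5883,-.2648,.21]))
c=read_camera("wrist");cv2.imwrite("pics/wrist1.png",c["frame"][:,:,::-1])
print(proj(c,[[.5883,-.2648,.074],[.5883,-.2648,.004]]))
np.savez("w1.npz",**c)
E
```

```text
time: 2.42
eef_pos: [0.5887, -0.2683, 0.4044]
tcp_rot: [0.841, 0.541, -0.0, 0.001]
contact_force: [0.0, 0.5, 0.3]
opening: 0.999
time: 2.58
eef_pos: [0.5882, -0.265, 0.4041]
tcp_rot: [0.84, 0.542, -0.0, -0.001]
contact_force: [0.3, 1.4, -0.3]
opening: 1.001
[-5.80416667e-01  2.22361798e-01  1.65490474e+00  4.12072139e-04
  1.26568423e+00 -1.72599866e+00] [1.29516361e-01 2.49719396e-01 1.94132428e+02]
[[257.48989862 180.04579245]
 [257.30164807 167.58162079]]
```

View pics/wrist1.png

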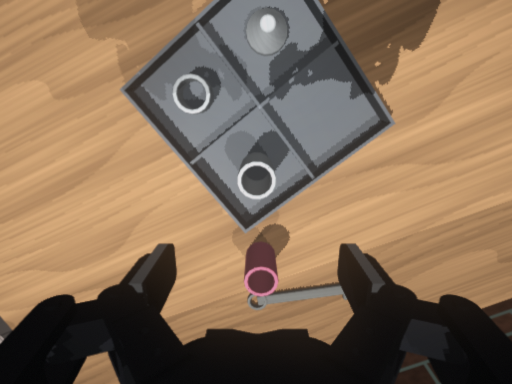

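Wrist view: the sleeve rim is centred at about (256.5,180), and I predicted (257.5,180), so they agree. The pink decoy's rim is at about (261,281), so I'll check the clearance to it.

Run:
```python
from h import *
c=dict(np.load("w1.npz")); c["k1"]=float(c["k1"])
s=get_state()
for u,v,z in [(256.5,180,.074),(261,281,.07),(268,24,.048),(191,94,.034)]:
    X=onz(c,u,v,z); print(X, tool(s,X))
a=read_camera("scene")
print(onz(a,122,223,.07))
```

```text
[ 0.58779883 -0.26578016  0.074     ] [ -1.99100846   0.80326446 330.29402272]
[ 0.71068662 -0.3151626   0.07      ] [  3.5540321  133.13037422 334.14401589]
[ 0.44721781 -0.18907141  0.048     ] [  10.07253346 -158.85782349  356.48681768]
[ 0.47274151 -0.29657824  0.034     ] [-77.4227107  -91.34877001 370.35358623]
[ 0.70848312 -0.31231335  0.07      ]
```

```bash
python3 -m jog '[{"grip":0,"x":-1,"y":1,"z":20,"rx":0,"ry":0,"rz":0},{"grip":0,"x":0,"y":0,"z":36,"rx":0,"ry":0,"rz":0},{"grip":0,"x":0,"y":0,"z":36,"rx":0,"ry":0,"rz":0},{"grip":0,"x":0,"y":0,"z":36,"rx":0,"ry":0,"rz":0},{"grip":0,"x":0,"y":0,"z":30,"rx":0,"ry":0,"rz":0},{"grip":0,"x":0,"y":0,"z":20,"rx":0,"ry":0,"rz":0},{"grip":0,"x":0,"y":0,"z":12,"rx":0,"ry":0,"rz":0},{"grip":0,"x":0,"y":0,"z":0,"rx":0,"ry":0,"rz":0}]'
python3 - <<'E'
from h import *
for n in ["scene","wrist"]:
    c=read_camera(n);cv2.imwrite(f"pics/{n}2.png",c["frame"][:,:,::-1])
im=cv2.imread("pics/scene2.png")[120:260,70:270];cv2.imwrite("pics/scene2c.png",cv2.resize(im,None,fx=4,fy=4,interpolation=2))
print(get_state()["eef_pos"])
E
```

```text
time: 3.35
eef_pos: [0.5878, -0.2637, 0.2116]
tcp_rot: [0.84, 0.543, -0.001, -0.003]
contact_force: [-1.0, -0.8, 0.7]
opening: 1.003
[ 0.58924882 -0.26504979  0.21576727]
```

View pics/scene2c.png

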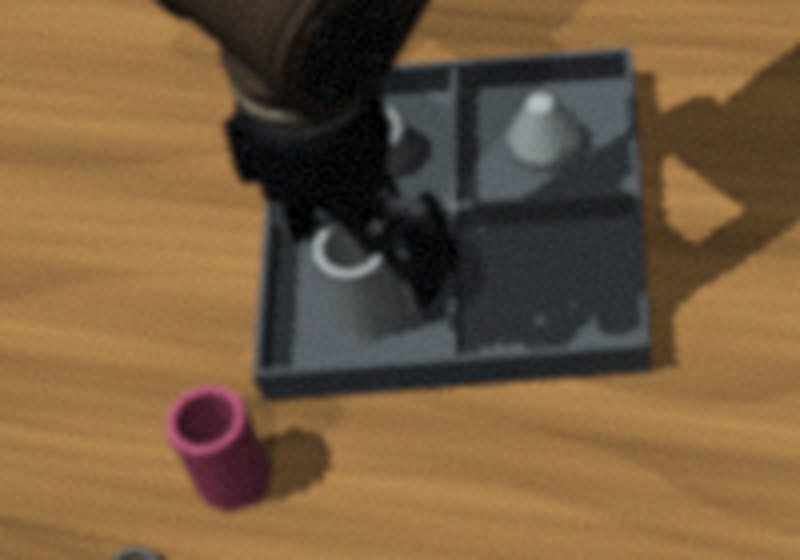

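View pics/wrist2.png

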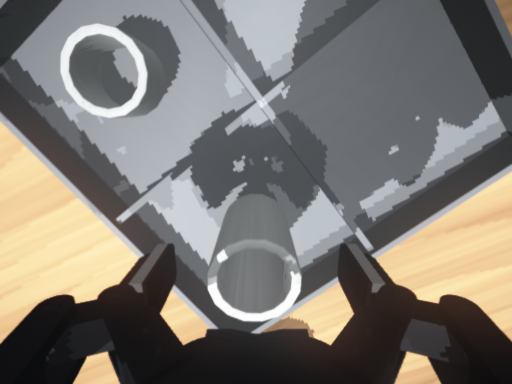

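Wrist view: the rim, centred at (254,280), sits between the two pads at x of about 165 and 350, clear on both sides. I'll go 8 mm lower and close.

```bash
python3 -m jog '[{"grip":0,"x":0,"y":0,"z":8,"rx":0,"ry":0,"rz":0},{"grip":0.3,"x":0,"y":0,"z":0,"rx":0,"ry":0,"rz":0},{"grip":0.6,"x":0,"y":0,"z":0,"rx":0,"ry":0,"rz":0},{"grip":0.8,"x":0,"y":0,"z":0,"rx":0,"ry":0,"rz":0},{"grip":0.8,"x":0,"y":0,"z":0,"rx":0,"ry":0,"rz":0},{"grip":0.8,"x":0,"y":0,"z":0,"rx":0,"ry":0,"rz":0},{"grip":0.8,"x":0,"y":0,"z":0,"rx":0,"ry":0,"rz":0},{"grip":0.8,"x":0,"y":0,"z":0,"rx":0,"ry":0,"rz":0}]' 40
python3 -m jog '[{"grip":0.8,"x":0,"y":0,"z":0,"rx":0,"ry":0,"rz":0},{"grip":0.8,"x":0,"y":0,"z":0,"rx":0,"ry":0,"rz":0},{"grip":0.8,"x":0,"y":0,"z":0,"rx":0,"ry":0,"rz":0},{"grip":0.8,"x":0,"y":0,"z":0,"rx":0,"ry":0,"rz":0}]'
```

```text
time: 4.12
eef_pos: [0.5892, -0.2659, 0.2078]
tcp_rot: [0.84, 0.543, 0.0, 0.001]
contact_force: [-0.0, 0.1, 3.7]
opening: 0.502
time: 4.45
eef_pos: [0.5892, -0.2659, 0.2078]
tcp_rot: [0.84, 0.543, 0.0, 0.001]
contact_force: [-0.6, -0.1, 5.9]
opening: 0.501
```

```bash
python3 -m jog '[{"grip":0.8,"x":0,"y":0,"z":-6,"rx":0,"ry":0,"rz":0},{"grip":0.8,"x":0,"y":0,"z":-14,"rx":0,"ry":0,"rz":0},{"grip":0.8,"x":0,"y":0,"z":-24,"rx":0,"ry":0,"rz":0},{"grip":0.8,"x":0,"y":0,"z":-24,"rx":0,"ry":0,"rz":0},{"grip":0.8,"x":0,"y":0,"z":-24,"rx":0,"ry":0,"rz":0},{"grip":0.8,"x":0,"y":0,"z":-20,"rx":0,"ry":0,"rz":0},{"grip":0.8,"x":0,"y":0,"z":-10,"rx":0,"ry":0,"rz":0},{"grip":0.8,"x":0,"y":0,"z":0,"rx":0,"ry":0,"rz":0}]'
python3 - <<'E'
from h import *
for n in ["side","wrist"]:
    c=read_camera(n);cv2.imwrite(f"pics/{n}3.png",c["frame"][:,:,::-1])
s=get_state();print(s["eef_pos"],s["contact_force"],s["opening"],tool(s,[.4958,.2441,.33]))
E
```

```text
time: 5.12
eef_pos: [0.5893, -0.2659, 0.3324]
tcp_rot: [0.84, 0.543, 0.001, 0.003]
contact_force: [0.3, 0.6, -0.4]
opening: 0.499
[ 0.58849495 -0.26543213  0.32812434] [-0.11341662  0.58195856 -0.73649632] 0.5021146093199297 [ 426.35333804 -294.00561636   -1.54502543]
```

View pics/side3.png

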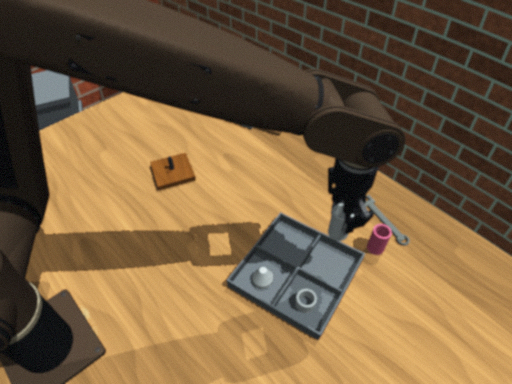

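View pics/wrist3.png

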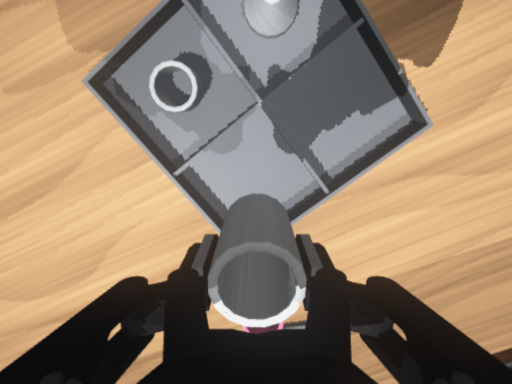

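Wrist view: the sleeve is clamped between the pads with its rim at (257,285). The short sleeve and cone are undisturbed. Next I move it over the pin.

```bash
python3 -m jog '[{"grip":0.8,"x":10,"y":-7,"z":0,"rx":0,"ry":0,"rz":0},{"grip":0.8,"x":20,"y":-14,"z":0,"rx":0,"ry":0,"rz":0},{"grip":0.8,"x":29,"y":-20,"z":0,"rx":0,"ry":0,"rz":0},{"grip":0.8,"x":29,"y":-20,"z":0,"rx":0,"ry":0,"rz":0},{"grip":0.8,"x":29,"y":-20,"z":0,"rx":0,"ry":0,"rz":0},{"grip":0.8,"x":29,"y":-20,"z":0,"rx":0,"ry":0,"rz":0},{"grip":0.8,"x":29,"y":-20,"z":0,"rx":0,"ry":0,"rz":0},{"grip":0.8,"x":29,"y":-20,"z":0,"rx":0,"ry":0,"rz":0}]'
python3 -m jog '[{"grip":0.8,"x":29,"y":-20,"z":0,"rx":0,"ry":0,"rz":0},{"grip":0.8,"x":29,"y":-20,"z":0,"rx":0,"ry":0,"rz":0},{"grip":0.8,"x":29,"y":-20,"z":0,"rx":0,"ry":0,"rz":0},{"grip":0.8,"x":29,"y":-20,"z":0,"rx":0,"ry":0,"rz":0},{"grip":0.8,"x":29,"y":-20,"z":0,"rx":0,"ry":0,"rz":0},{"grip":0.8,"x":20,"y":-14,"z":0,"rx":0,"ry":0,"rz":0},{"grip":0.8,"x":10,"y":-7,"z":0,"rx":0,"ry":0,"rz":0},{"grip":0.8,"x":0,"y":0,"z":0,"rx":0,"ry":0,"rz":0}]'
python3 - <<'E'
from h import *
s=get_state();print(s["eef_pos"],s["contact_force"],s["opening"],tool(s,[.4958,.2441,.33]))
c=read_camera("wrist");cv2.imwrite(f"pics/wrist4.png",c["frame"][:,:,::-1])
print(proj(c,[[.4958,.2441,.065],[.4958,.2441,.02]]))
E
```

```text
time: 5.88
eef_pos: [0.5426, -0.0194, 0.3265]
tcp_rot: [0.84, 0.543, -0.001, -0.002]
contact_force: [0.5, -0.9, -0.7]
opening: 0.5
time: 6.55
eef_pos: [0.5043, 0.1898, 0.327]
tcp_rot: [0.839, 0.544, -0.002, -0.001]
contact_force: [-0.3, -0.7, -1.5]
opening: 0.504
[0.50427378 0.18978696 0.32695405] [-0.25185892 -0.73779317 -1.46972787] 0.5037488393104128 [ 46.13253778 -29.89363023  -3.02468465]
[[312.77225212 165.68764052]
 [304.1443093  157.16836397]]
```

View pics/wrist4.png

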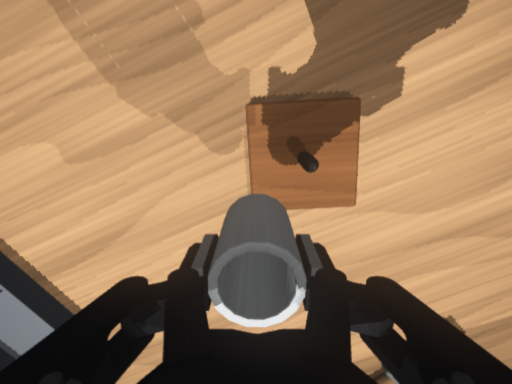

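Run:
```python
import cv2
im=cv2.imread("pics/wrist4.png")[85:220,235:375];cv2.imwrite("pics/w4c.png",cv2.resize(im,None,fx=4,fy=4,interpolation=2))
```

```text
(no output)
```

View pics/w4c.png

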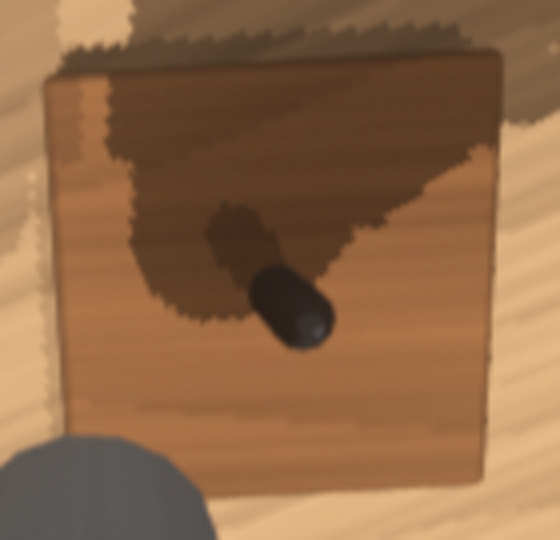

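Wrist crop: the pin tip is at (313,166) and the foot at (304,158). I predicted (312.8,165.7) and (304.1,157.2), so the position is confirmed.

```bash
python3 -m jog '[{"grip":0.8,"x":12,"y":-8,"z":0,"rx":0,"ry":0,"rz":0},{"grip":0.8,"x":14,"y":-10,"z":0,"rx":0,"ry":0,"rz":0},{"grip":0.8,"x":12,"y":-8,"z":0,"rx":0,"ry":0,"rz":0},{"grip":0.8,"x":8,"y":-5,"z":0,"rx":0,"ry":0,"rz":0},{"grip":0.8,"x":0,"y":0,"z":10,"rx":0,"ry":0,"rz":0},{"grip":0.8,"x":0,"y":0,"z":10,"rx":0,"ry":0,"rz":0},{"grip":0.8,"x":0,"y":0,"z":0,"rx":0,"ry":0,"rz":0},{"grip":0.8,"x":0,"y":0,"z":0,"rx":0,"ry":0,"rz":0}]'
python3 - <<'E'
from h import *
s=get_state();print(s["eef_pos"],s["contact_force"],s["opening"],tool(s,[.4958,.2441,.224]))
ims=[]
P=s["eef_pos"]; zb=P[2]-.2078+.004
for n,(x,y) in [("scene",(330,110)),("side",(120,70))]:
    c=read_camera(n);im=c["frame"][y:y+130,x:x+100,::-1]
    im=cv2.resize(im,None,fx=4,fy=4,interpolation=2)
    th=np.linspace(0,2*np.pi,24,endpoint=False)
    ring=np.c_[P[0]+.022*np.cos(th),P[1]+.022*np.sin(th),0*th+zb]
    for u,v in proj(c,ring): cv2.circle(im,(int((u-x+.5)*4),int((v-y+.5)*4)),1,(0,255,0),-1)
    ims.append(im)
cv2.imwrite("pics/above5.png",np.hstack(ims))
E
```

```text
time: 7.27
eef_pos: [0.4962, 0.2412, 0.3068]
tcp_rot: [0.84, 0.542, -0.002, -0.0]
contact_force: [0.2, 0.3, -1.0]
opening: 0.501
[0.49624211 0.24117743 0.3068065 ] [ 0.16355956  0.30403999 -0.9756126 ] 0.500788341845305 [ 2.70162277 -1.38982098 82.80351568]
```

View pics/above5.png

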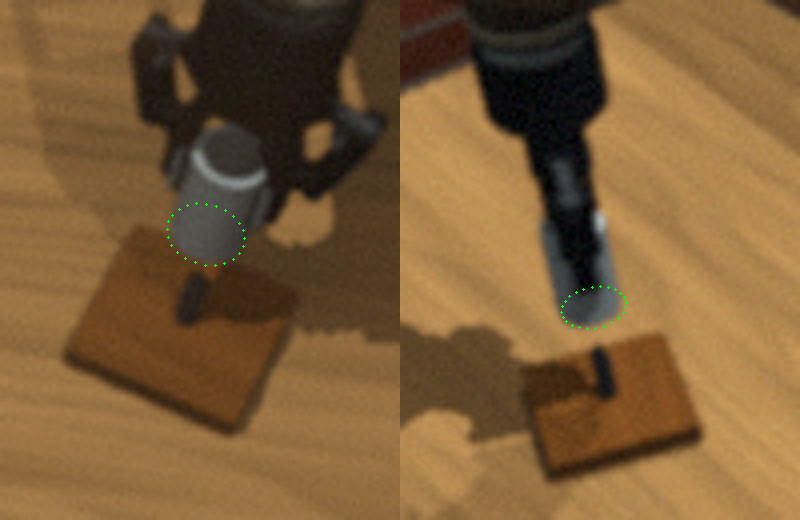

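Both views show the sleeve upright above the pin, and its base matches the predicted ring. I'll descend now.

```bash
python3 -m jog '[{"grip":0.8,"x":2,"y":-1,"z":8,"rx":0,"ry":0,"rz":0},{"grip":0.8,"x":0,"y":0,"z":12,"rx":0,"ry":0,"rz":0},{"grip":0.8,"x":0,"y":0,"z":12,"rx":0,"ry":0,"rz":0},{"grip":0.8,"x":0,"y":0,"z":12,"rx":0,"ry":0,"rz":0},{"grip":0.8,"x":0,"y":0,"z":12,"rx":0,"ry":0,"rz":0},{"grip":0.8,"x":0,"y":0,"z":10,"rx":0,"ry":0,"rz":0},{"grip":0.8,"x":0,"y":0,"z":6,"rx":0,"ry":0,"rz":0},{"grip":0.8,"x":0,"y":0,"z":0,"rx":0,"ry":0,"rz":0}]'
python3 -m jog '[{"grip":0.8,"x":0,"y":0,"z":2,"rx":0,"ry":0,"rz":0},{"grip":0.8,"x":0,"y":0,"z":2,"rx":0,"ry":0,"rz":0},{"grip":0.8,"x":0,"y":0,"z":0,"rx":0,"ry":0,"rz":0},{"grip":0.8,"x":0,"y":0,"z":0,"rx":0,"ry":0,"rz":0}]'
```

```text
time: 8.03
eef_pos: [0.4957, 0.2443, 0.2344]
tcp_rot: [0.84, 0.543, -0.002, -0.001]
contact_force: [-0.7, -0.9, -1.3]
opening: 0.503
time: 8.37
eef_pos: [0.4966, 0.2445, 0.2333]
tcp_rot: [0.84, 0.543, 0.0, 0.0]
contact_force: [-0.0, 0.3, -1.2]
opening: 0.504
```

```bash
python3 -m jog '[{"grip":0.8,"x":0,"y":0,"z":2,"rx":0,"ry":0,"rz":0},{"grip":0.8,"x":0,"y":0,"z":2,"rx":0,"ry":0,"rz":0},{"grip":0.8,"x":0,"y":0,"z":0,"rx":0,"ry":0,"rz":0},{"grip":0.8,"x":0,"y":0,"z":0,"rx":0,"ry":0,"rz":0}]'
python3 -m jog '[{"grip":0.8,"x":0,"y":0,"z":1,"rx":0,"ry":0,"rz":0},{"grip":0.8,"x":0,"y":0,"z":1,"rx":0,"ry":0,"rz":0},{"grip":0.8,"x":0,"y":0,"z":0,"rx":0,"ry":0,"rz":0},{"grip":0.8,"x":0,"y":0,"z":0,"rx":0,"ry":0,"rz":0}]'
```

```text
time: 8.7
eef_pos: [0.4963, 0.2444, 0.2286]
tcp_rot: [0.84, 0.543, -0.0, -0.0]
contact_force: [0.2, -0.5, 0.7]
opening: 0.498
time: 9.03
eef_pos: [0.4964, 0.2444, 0.2266]
tcp_rot: [0.84, 0.543, -0.0, -0.0]
contact_force: [0.3, 0.0, -1.4]
opening: 0.5
```

```bash
python3 -m jog '[{"grip":0.8,"x":0,"y":0,"z":1,"rx":0,"ry":0,"rz":0},{"grip":0.8,"x":0,"y":0,"z":1,"rx":0,"ry":0,"rz":0},{"grip":0.8,"x":0,"y":0,"z":0,"rx":0,"ry":0,"rz":0},{"grip":0.8,"x":0,"y":0,"z":0,"rx":0,"ry":0,"rz":0}]'
```

```text
time: 9.37
eef_pos: [0.4964, 0.2445, 0.2246]
tcp_rot: [0.84, 0.543, -0.0, -0.0]
contact_force: [0.3, 0.0, -0.6]
opening: 0.5
```

```bash
python3 -m jog '[{"grip":0.8,"x":0,"y":0,"z":0.5,"rx":0,"ry":0,"rz":0},{"grip":0.8,"x":0,"y":0,"z":0.5,"rx":0,"ry":0,"rz":0},{"grip":0.8,"x":0,"y":0,"z":0,"rx":0,"ry":0,"rz":0},{"grip":0.8,"x":0,"y":0,"z":0,"rx":0,"ry":0,"rz":0}]'
```

```text
time: 9.7
eef_pos: [0.4964, 0.2445, 0.2238]
tcp_rot: [0.84, 0.543, 0.0, 0.0]
contact_force: [-0.1, 0.5, -0.6]
opening: 0.503
```

```bash
python3 -m jog '[{"grip":0.8,"x":0,"y":0,"z":0.5,"rx":0,"ry":0,"rz":0},{"grip":0.8,"x":0,"y":0,"z":0.5,"rx":0,"ry":0,"rz":0},{"grip":0.8,"x":0,"y":0,"z":0,"rx":0,"ry":0,"rz":0},{"grip":0.8,"x":0,"y":0,"z":0,"rx":0,"ry":0,"rz":0}]'
```

```text
time: 10.03
eef_pos: [0.4966, 0.2446, 0.2237]
tcp_rot: [0.84, 0.543, -0.0, 0.0]
contact_force: [-2.1, -0.9, 4.1]
opening: 0.506
```

The force shows contact (4 N up) at z = 0.2237, against an expected 0.2238. I'll release.

```bash
python3 -m jog '[{"grip":0.4,"x":0,"y":0,"z":0,"rx":0,"ry":0,"rz":0},{"grip":0.3,"x":0,"y":0,"z":0,"rx":0,"ry":0,"rz":0},{"grip":0.2,"x":0,"y":0,"z":0,"rx":0,"ry":0,"rz":0},{"grip":0,"x":0,"y":0,"z":0,"rx":0,"ry":0,"rz":0},{"grip":0,"x":0,"y":0,"z":0,"rx":0,"ry":0,"rz":0},{"grip":0,"x":0,"y":0,"z":0,"rx":0,"ry":0,"rz":0},{"grip":0,"x":0,"y":0,"z":0,"rx":0,"ry":0,"rz":0},{"grip":0,"x":0,"y":0,"z":0,"rx":0,"ry":0,"rz":0}]'
python3 -m jog '[{"grip":0,"x":0,"y":0,"z":-8,"rx":0,"ry":0,"rz":0},{"grip":0,"x":0,"y":0,"z":-16,"rx":0,"ry":0,"rz":0},{"grip":0,"x":0,"y":0,"z":-28,"rx":0,"ry":0,"rz":0},{"grip":0,"x":0,"y":0,"z":-30,"rx":0,"ry":0,"rz":0},{"grip":0,"x":0,"y":0,"z":-30,"rx":0,"ry":0,"rz":0},{"grip":0,"x":0,"y":0,"z":-25,"rx":0,"ry":0,"rz":0},{"grip":0,"x":0,"y":0,"z":-12,"rx":0,"ry":0,"rz":0},{"grip":0,"x":0,"y":0,"z":0,"rx":0,"ry":0,"rz":0}]'
python3 - <<'E'
from h import *
ims=[]
for n,(x,y) in [("scene",(330,120)),("side",(120,100))]:
    c=read_camera(n);im=c["frame"][y:y+100,x:x+100,::-1]
    ims.append(cv2.resize(im,None,fx=4,fy=4,interpolation=2))
cv2.imwrite("pics/end6.png",np.hstack(ims))
c=read_camera("wrist");cv2.imwrite("pics/wrist6.png",c["frame"][:,:,::-1])
print(get_state()["time"])
c=read_camera("scene");cv2.imwrite("pics/scene6.png",c["frame"][:,:,::-1])
E
```

```text
time: 10.7
eef_pos: [0.4964, 0.2445, 0.2227]
tcp_rot: [0.84, 0.543, -0.0, -0.0]
contact_force: [-0.2, 0.0, 0.4]
opening: 1.006
time: 11.37
eef_pos: [0.4971, 0.2448, 0.3762]
tcp_rot: [0.84, 0.543, 0.004, 0.001]
contact_force: [0.5, 0.3, 0.6]
opening: 1.0
11.5167
```

View pics/end6.png

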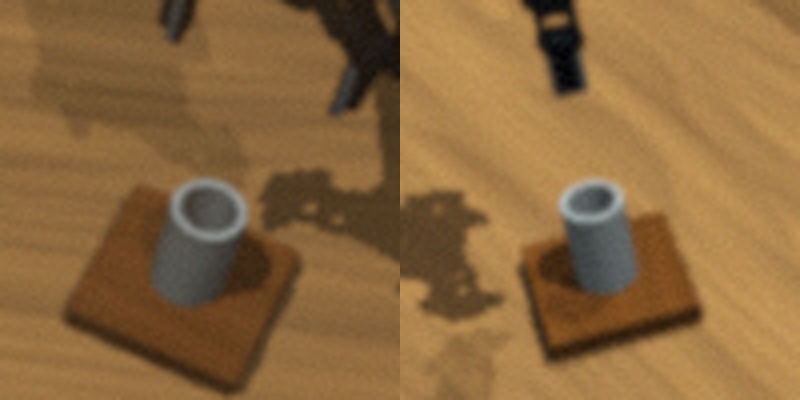

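View pics/wrist6.png

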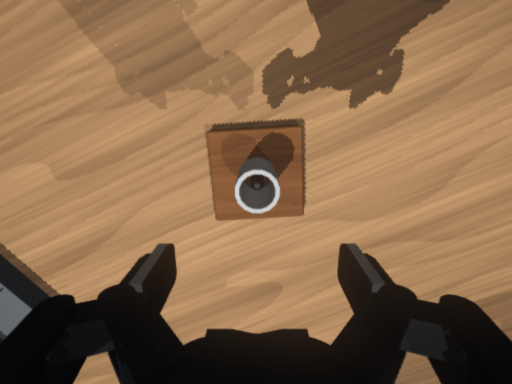

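View pics/scene6.png

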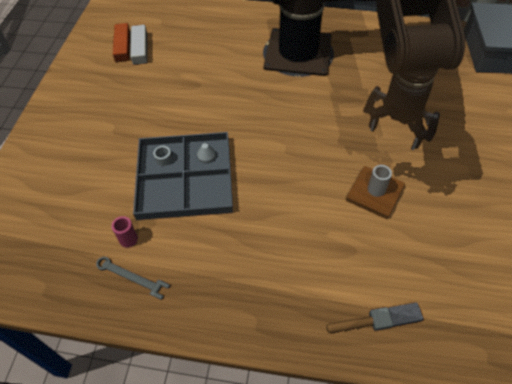

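The sleeve stands upright on the block, with the pin visible inside its bore at wrist view (257,185). The bystanders are unmoved at scene (162,155) and (206,152), and so is the pink decoy at (124,231). The gripper is well clear, so I'm handing in.

```bash
python3 -c "
from plant import sign_off
print(sign_off())"
```

```text
the job is handed in; nothing more can be done
None
```

The long sleeve is on the block, standing upright over the pin, and I handed the job in at about 11.6 s of the 43 s limit.

- **Pick and place:** I gripped the sleeve at 40 N, lifted it clear of the tray and lowered it over the pin. It touched the block with about 4 N at the expected height (0.2237 m against 0.2238 m). I then opened the gripper and backed off about 150 mm.
- **Last checks:** All three cameras show the sleeve squarely on the block, and the wrist camera shows the pin inside its bore. In the scene camera, the short sleeve, the cone and the pink look-alike are where they started.
- **Disagreements:** No check failed. The scene and side cameras differed by 2–6 mm on positions. I used their average, and the wrist camera agreed with it to about 2 mm for the sleeve and 1 px for the pin. My first three move commands were refused for missing row fields and moved nothing.

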